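# Label the pack on the shop scale

### The arm

A 7-joint arm with a two-finger parallel gripper is mounted at the origin on the work surface. World frame = base frame: x ahead of the robot, y to its left, z up, the work surface at z = 0. Lengths are in m, angles in rad, forces in N, time in s.
With the tool pointing down it reaches from about 0.4 to 0.85 m from the base axis. Payload 10.4 kg.
Tool frame: the origin (TCP) lies between the finger pads, 19 mm behind the fingertips; this is the grasp point; z points along the fingers, y is the line along which they close (so a half turn about z gives the same grasp; the last joint's range is limited). The gripper opens to 87 mm and grips with 3 to 60 N. Pads are 19 mm wide; open, the fingers measure 117 mm over their backs; the gripper's body (75 mm by 190 mm) begins 51 mm behind the grasp point.
Start: joints at [1.106, 0.332, -0.065, 1.46, 0.022, 1.35, -0.088], TCP at [0.267, -0.565, 0.241] pointing down, gripper open.
Joint ranges: [-2.6, 2.6], [-0.5, 2.12], [-1.47, 1.34], [0.16, 2.42], [-1.27, 4.41], [0.06, 2.06], [-2.6, 2.6]. Speed limits (rad/s): [2.22, 2.22, 2.79, 2.79, 3.14, 3.14, 3.14].

### API

Orientations are given as a unit quaternion [x, y, z, w].
In Python, from bench import status, camera, order gives the robot as it stands.
- The arm moves only by the tool jog_arm, never from a script. Its argument "plan" is a list of rows, each a list of 7 numbers: the turn, a rotation vector about the tool's x, y, z in rad, then the shift along the tool's x, y, z in mm, then the opening, from -1 (shut) to 1 (fully open). A call has 1 to 12 rows; each row is the pose to reach, as a shift and turn from the pose commanded when the call began, along the tool's axes at that moment; what a row does not reach only later rows make up. A row lasts 1/10 s, in which the tool goes at most 50 mm and 8.59 degrees, less where a joint would pass 70% of its speed; a pose out of reach is approached as far as the arm can. A call with a gripper value outside its range is refused whole. The fingers move at their own pace and stop on an object; "squeeze" is the grip in N (left out, the last holds). Time passes only in rows, so rows that repeat a pose let the fingers close. It gives the time, the measured TCP pose, the force, the opening and the grip force at its end, in the units of the state.
- status.read_state(): the state, without advancing time (a new reading comes with each control period).
- camera(name): name is "side" or "top"; returns a dict with "image" (480x640x3 uint8, red, green, blue), "z_map" (480x640 float32, m along the optical axis (not along the pixel's ray), 0 where there is no reading), "fx", "fy", "cx", "cy" (pixels), "world_from_camera" (4x4, takes a point from camera to world coordinates). Camera axes: x right, y down, z forward; pixel columns grow to the right and rows downward; lengths in m; the calibration is good to about 2 mm. A picture is of the moment at which its call begins.
- order.close_job(): hands the job in; it is judged then, once.
The state is a dict: "time": time; "joint_positions": joint angles; "joint_vel": joint speeds; "joint_torque": joint torques, N m; "ee_pos": TCP position; "eef_rot": TCP orientation; "ft_force": force on the tool from outside, world axes, zero at the start; "torque": the same for the moment, N m; "width": finger opening in m; "grip_force": force on a finger pad.
Only numpy, scipy, OpenCV 4.12 (cv2) and the standard library are available. Lean on these libraries where they do the work, as an engineer would, in place of code of your own. Each camera call takes 0.05 s, during which the arm holds its last target. There are 200 camera calls.

### The job

One of the three tray packs is lying on the shop scale. With the fingertips, lightly press the scale's preset key that has the same colour as that pack's sleeve, then the big green print key. Press no other key, leave the goods where they lie, and finish with the hand raised well clear of the keys.

Things in the scene. Friction and masses are not known exactly. Their poses are not given: they have to be found in the camera images.
- scale: fixed grey shop scale, 400 mm (x) by 360 mm (y). Origin: centre of its underside, on the table; x from keys to platter, y left, z up. Key panel: front (-x) 150 mm, rising at 15 degrees from 50 to 90 mm high. Keys: 10 mm proud, pressed square to it, along (sin 15, 0, -cos 15 degrees) of this frame; 50 mm between middles and rows. Printer, 122 mm high, right (-y) of the platter
- platter (a point): middle of the top of the scale's steel platter, 240 mm (x) by 340 mm (y), behind the key panel, 88 mm above the table; the pack to be labelled lies here, within 30 mm
- key_yellow_top (a point): middle of the top of the yellow preset key, square key cap, 24 mm wide and 22 mm deep, leftmost (+y) of the back row; its z axis is square to the panel, out of the key
- key_yellow (a joint): how far the yellow preset key is down: 0 up, 0.005 m fully down. Springs back; it starts to move at 1.5 N and is fully down at 5 N, then stops hard
- key_red_top (a point): middle of the top of the red preset key, square key cap, 24 mm wide and 22 mm deep, second of the back row; its z axis is square to the panel, out of the key
- key_red (a joint): how far the red preset key is down: 0 up, 0.005 m fully down. Springs back; it starts to move at 1.5 N and is fully down at 5 N, then stops hard
- key_blue_top (a point): middle of the top of the blue preset key, square key cap, 24 mm wide and 22 mm deep, third of the back row; its z axis is square to the panel, out of the key
- key_blue (a joint): how far the blue preset key is down: 0 up, 0.005 m fully down. Springs back; it starts to move at 1.5 N and is fully down at 5 N, then stops hard
- key_white_top (a point): middle of the top of the white preset key, square key cap, 24 mm wide and 22 mm deep, fourth of the back row (no pack has its colour); its z axis is square to the panel, out of the key
- key_white (a joint): how far the white preset key is down: 0 up, 0.005 m fully down. Springs back; it starts to move at 1.5 N and is fully down at 5 N, then stops hard
- key_zero (a joint): how far the grey zero key (square key cap, 24 mm wide and 22 mm deep, leftmost of the front row, 50 mm in front of the preset key of that column) is down: 0 up, 0.005 m fully down. Springs back; it starts to move at 1.5 N and is fully down at 5 N, then stops hard
- key_tare (a joint): how far the grey tare key (square key cap, 24 mm wide and 22 mm deep, second of the front row, 50 mm in front of the preset key of that column) is down: 0 up, 0.005 m fully down. Springs back; it starts to move at 1.5 N and is fully down at 5 N, then stops hard
- key_clear (a joint): how far the grey clear key (square key cap, 24 mm wide and 22 mm deep, third of the front row, 50 mm in front of the preset key of that column) is down: 0 up, 0.005 m fully down. Springs back; it starts to move at 1.5 N and is fully down at 5 N, then stops hard
- key_print_top (a point): middle of the top of the green print key, 36 mm wide and 56 mm deep, alone to the right (-y) of the others, its middle halfway between the rows; its z axis is square to the panel, out of the key
- key_print (a joint): how far the green print key is down: 0 up, 0.005 m fully down. Springs back; it starts to move at 1.5 N and is fully down at 5 N, then stops hard
- pack_yellow: loose black food tray 144 mm (x) by 204 mm (y) by 48 mm high, 0.3 to 0.6 kg, with a broad yellow sleeve round its middle; origin at the centre of its underside. One of the three packs lies on the platter, the other two on the riser
- pack_red: loose black food tray 144 mm (x) by 204 mm (y) by 48 mm high, 0.3 to 0.6 kg, with a broad red sleeve round its middle; origin at the centre of its underside. One of the three packs lies on the platter, the other two on the riser
- pack_blue: loose black food tray 144 mm (x) by 204 mm (y) by 48 mm high, 0.3 to 0.6 kg, with a broad blue sleeve round its middle; origin at the centre of its underside. One of the three packs lies on the platter, the other two on the riser
- riser: fixed steel riser at the left, 340 mm (x) by 270 mm (y), 88 mm high; origin at the centre of its underside
- salami: loose salami stick, 50 mm thick, 200 mm long along its x, lying along the front edge of the scale, clear of it; origin under its middle
- label_roll: loose roll of white labels standing on end, 72 mm across, 60 mm high, to the right of the key panel in front of the printer; origin at the centre of its underside
- gel_bottle: loose pale blue hand-gel bottle with a white pump, 56 mm across, 130 mm high, at the left end of the front edge of the scale; origin at the centre of its underside
Things that resemble listed ones, but are neither listed nor needed, are in the scene too. Leave any purple or red look-alike of the gel_bottle alone.

How it is judged:
By the outcome, as a careful person would: the job done as asked, in the order asked, and still so for the second after the job is handed in, with the robot touching nothing.
It also fails if it takes over 38 s, if anything falls off the work surface, if the arm or the gripper's body presses on something with over 40 N, if the wrist force passes 120 N, or if a joint passes its speed limit or range.

## Working session

There is one attempt and no reset: what is moved stays moved. The work goes in short steps, Python scripts to look and compute and a tool call to move; the robot and the scene stay as the last step left them, time stands still between calls to the robot, and variables do not carry over. Pictures are saved under pics/ and viewed, at most 10 in all, crops included, and the job is handed in when it is done.

Besides the shell and the picture viewer there is one more tool, called after "Request:" as name(argument=value, ...), one argument or row to a line, values as JSON. jog_arm: Moves the arm, as the interface text tells. Its arguments: {"type":"object","properties":{"plan":{"type":"array"},"squeeze":{"type":"number"}},"required":["plan"]}

```bash
mkdir -p pics; ls
python3 - <<'E'
from bench import status,camera
import cv2,numpy as np
s=status.read_state();print({k:np.round(v,3).tolist() for k,v in s.items()})
for n in("top","side"):
    c=camera(n);cv2.imwrite(f"pics/{n}.png",c["image"][...,::-1]);np.savez(f"{n}.npz",**c)
    print(n,c["fx"],c["fy"],c["cx"],c["cy"],np.round(c["world_from_camera"],3).tolist())
E
```

```text
pics
{'time': 0.0, 'joint_positions': [1.106, 0.333, -0.065, 1.461, 0.022, 1.35, -0.088], 'joint_vel': [0.0, -0.001, 0.001, -0.001, 0.0, 0.001, 0.002], 'joint_torque': [-0.001, -62.325, 0.024, -38.99, -0.062, 0.04, 0.0], 'ee_pos': [0.267, -0.565, 0.24], 'eef_rot': [0.976, 0.219, -0.0, -0.001], 'ft_force': [0.271, 0.144, -0.466], 'torque': [-0.013, 0.048, 0.025], 'grip_force': 0.0, 'width': 0.087}
top 466.5243926142741 466.5243926142741 322.3138742452733 238.8987003254702 [[0.105, -0.973, 0.204, 0.37], [-0.994, -0.104, 0.016, 0.08], [0.005, -0.205, -0.979, 1.06], [0.0, 0.0, 0.0, 1.0]]
side 577.3733353662541 577.3733353662541 320.35043935739554 237.7226458212133 [[-0.807, -0.321, 0.496, -0.045], [-0.59, 0.411, -0.695, 0.918], [0.019, -0.853, -0.521, 0.71], [0.0, 0.0, 0.0, 1.0]]
```

View pics/top.png

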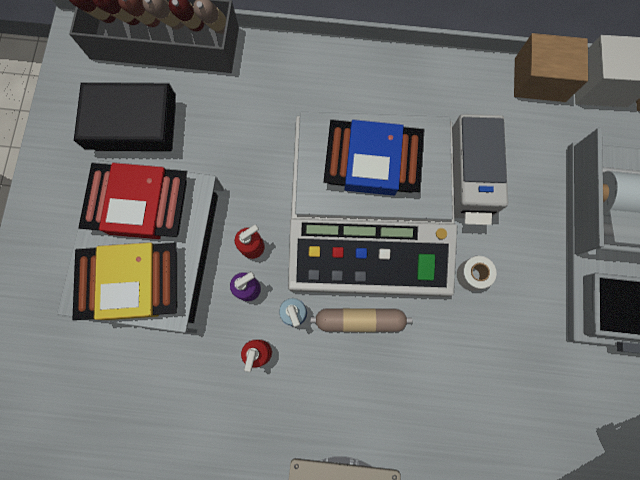

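View pics/side.png

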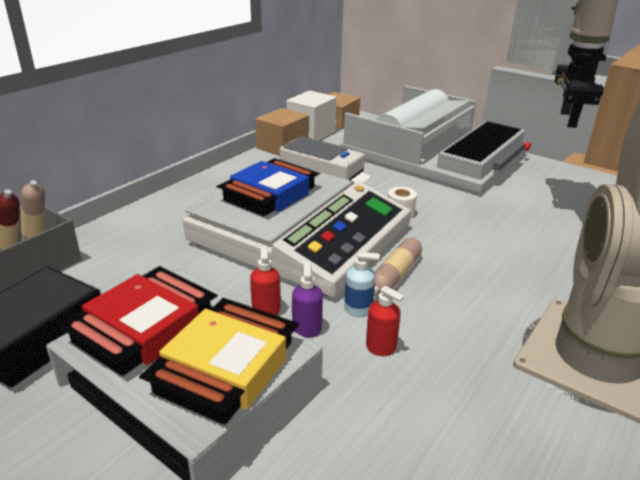

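The blue pack is on the platter at top (375,157). The blue key is at about (361,253) and the green print key at about (427,266). Next I'll measure the key tops in both views.

```bash
cat > m.py <<'E'
import cv2,numpy as np
from scipy.spatial.transform import Rotation as R
seeds={"yellow":((314,252),(315,246)),"red":((338,252),(328,236)),"blue":((361,253),(340,226)),"white":((385,254),(351,217)),"green":((427,266),(379,206))}
C={n:dict(np.load(n+".npz")) for n in("top","side")}
def cen(c,s):
    im=cv2.GaussianBlur(c["image"],(3,3),0).astype(int);d=np.abs(im-im[s[1],s[0]]).sum(2)<90
    _,l,st,ce=cv2.connectedComponentsWithStats(d.astype(np.uint8),connectivity=4);k=l[s[1],s[0]]
    return ce[k],st[k,4],np.median(c["z_map"][l==k])
def ray(c,p):
    v=np.array([(p[0]-c["cx"])/c["fx"],(p[1]-c["cy"])/c["fy"],1]);T=c["world_from_camera"];return T[:3,3],T[:3,:3]@v
P={}
for k,s in seeds.items():
    A=[];b=[]
    for n,q in zip(C,s):
        p,a,z=cen(C[n],q);o,d=ray(C[n],p);print(k,n,p.round(1),a,"depth pt",(o+z*d).round(4))
        d=d/np.linalg.norm(d);M=np.eye(3)-np.outer(d,d);A.append(M);b.append(M@o)
    x,r,*_=np.linalg.lstsq(np.vstack(A),np.hstack(b),rcond=None);P[k]=x;print("  tri",x.round(4),"res",np.sqrt(r).round(4))
u=P["white"]-P["yellow"];print("row len",np.linalg.norm(u),"yaw of -y dir",np.degrees(np.arctan2(u[1],u[0]))+90, "print-white",P["green"]-P["white"])
E
python3 m.py
```

```text
yellow top [313.8 251.1] 85 depth pt [0.5463 0.1114 0.0819]
yellow side [314.2 245.6] 58 depth pt [0.544  0.1141 0.083 ]
  tri [0.5463 0.1113 0.0807] res [0.0003]
red top [337.3 251.9] 126 depth pt [0.55   0.0613 0.0814]
red side [327.2 235. ] 80 depth pt [0.5474 0.0639 0.0831]
  tri [0.5498 0.0611 0.081 ] res [0.0005]
blue top [360.9 252.5] 108 depth pt [0.5539 0.0112 0.0818]
blue side [339.1 225.1] 71 depth pt [0.5509 0.0147 0.0832]
  tri [0.5538 0.0109 0.0805] res [0.0005]
white top [384.1 253.4] 74 depth pt [ 0.5572 -0.0383  0.0814]
white side [350.7 216. ] 40 depth pt [ 0.5544 -0.0361  0.0824]
  tri [ 0.5568 -0.0387  0.0806] res [0.0009]
green top [360.5 260.7] 3571 depth pt [0.5384 0.0096 0.0688]
green side [378.6 205.6] 254 depth pt [ 0.5365 -0.1267  0.0764]
  tri [0.4975 0.0032 0.1513] res [0.0415]
row len 0.150324599929338 yaw of -y dir 3.9980143791743785 print-white [-0.0593352   0.04187448  0.07067447]
```

```bash
cat > go.py <<'E'
import numpy as np,sys
from scipy.spatial.transform import Rotation as R
from bench import status
B=np.array([.5535,.011,.081]);G=np.array([.539,-.1285,.0745])
y=np.radians(4);xs=np.array([np.cos(y),np.sin(y),0]);ys=np.array([-np.sin(y),np.cos(y),0]);n=xs*np.sin(np.radians(15))-np.array([0,0,np.cos(np.radians(15))])
RT=R.from_matrix(np.c_[np.cross(-ys,n),-ys,n])
def to(key,gap):  # gap: fingertip height in m above key, along its axis
    s=status.read_state();r=R.from_quat(s["eef_rot"]);p=np.array(s["ee_pos"])
    t=(B if key=="b" else G)-n*(gap+.019)
    print(key,gap,"turn",(r.inv()*RT).as_rotvec().round(4),"shift mm",(r.inv().apply(t-p)*1e3).round(1),"t",round(s["time"],2),"pos",p.round(4),"F",np.round(s["ft_force"],2),"w",round(s["width"],4),"q",np.round(s["joint_positions"],2))
for a in sys.argv[1:]: to(a[0],float(a[1:])/1e3)
E
python3 go.py b120 b30
python3 - <<'E'
import cv2,numpy as np
from m import C,ray
hs=[cv2.cvtColor(C[n]["image"],cv2.COLOR_RGB2HSV) for n in C]
L=[]
for n,h in zip(C,hs):
    m=cv2.inRange(h,(50,120,50),(75,255,255));_,l,st,ce=cv2.connectedComponentsWithStats(m);k=1+st[1:,4].argmax()
    o,d=ray(C[n],ce[k]);print(n,ce[k],st[k,4],(o+np.median(C[n]["z_map"][l==k])*d).round(4),"at z .0745:",(o+d*(.0745-o[2])/d[2]).round(4))
E
```

```text
b 0.12 turn [-0.0499  0.259   0.3698] shift mm [ 471.5 -411.    25.8] t 0.1 pos [ 0.2671 -0.5647  0.2406] F [-0.12  0.81 -0.68] w 0.0871 q [ 1.11  0.33 -0.06  1.46  0.02  1.35 -0.09]
b 0.03 turn [-0.0499  0.259   0.3698] shift mm [ 493.2 -402.4  112.7] t 0.1 pos [ 0.2671 -0.5647  0.2406] F [-0.12  0.81 -0.68] w 0.0871 q [ 1.11  0.33 -0.06  1.46  0.02  1.35 -0.09]
yellow top [313.8 251.1] 85 depth pt [0.5463 0.1114 0.0819]
yellow side [314.2 245.6] 58 depth pt [0.544  0.1141 0.083 ]
  tri [0.5463 0.1113 0.0807] res [0.0003]
red top [337.3 251.9] 126 depth pt [0.55   0.0613 0.0814]
red side [327.2 235. ] 80 depth pt [0.5474 0.0639 0.0831]
  tri [0.5498 0.0611 0.081 ] res [0.0005]
blue top [360.9 252.5] 108 depth pt [0.5539 0.0112 0.0818]
blue side [339.1 225.1] 71 depth pt [0.5509 0.0147 0.0832]
  tri [0.5538 0.0109 0.0805] res [0.0005]
white top [384.1 253.4] 74 depth pt [ 0.5572 -0.0383  0.0814]
white side [350.7 216. ] 40 depth pt [ 0.5544 -0.0361  0.0824]
  tri [ 0.5568 -0.0387  0.0806] res [0.0009]
green top [360.5 260.7] 3571 depth pt [0.5384 0.0096 0.0688]
green side [378.6 205.6] 254 depth pt [ 0.5365 -0.1267  0.0764]
  tri [0.4975 0.0032 0.1513] res [0.0415]
row len 0.150324599929338 yaw of -y dir 3.9980143791743785 print-white [-0.0593352   0.04187448  0.07067447]
top [425.76957494 266.59731544] 447 [ 0.5393 -0.1296  0.0754] at z .0745: [ 0.5395 -0.1298  0.0745]
side [378.54255319 206.07801418] 282 [ 0.536  -0.1258  0.0756] at z .0745: [ 0.537  -0.1277  0.0745]
```

Request:
jog_arm(
  plan=[
    [0,0,0.03,15,-15,-10,-1],
    [0,0.02,0.06,50,-45,-15,-1],
    [-0.01,0.05,0.1,90,-80,-20,-1],
    [-0.01,0.07,0.13,130,-113,-20,-1],
    [-0.02,0.1,0.17,170,-148,-20,-1],
    [-0.02,0.12,0.2,210,-183,-20,-1],
    [-0.03,0.15,0.24,250,-218,-15,-1],
    [-0.03,0.17,0.27,290,-253,-10,-1],
    [-0.04,0.2,0.3,330,-288,0,-1],
    [-0.04,0.22,0.33,370,-323,5,-1],
    [-0.05,0.24,0.36,405,-353,10,-1],
    [-0.05,0.259,0.37,430,-375,15,-1],
  ],
)

```text
time: 1.3
ee_pos: [0.4937, -0.0451, 0.2269]
eef_rot: [0.991, 0.034, 0.131, -0.004]
ft_force: [0.4, 0.1, -0.8]
width: 0.0029
grip_force: 0.0
```

```bash
python3 go.py b60 b15
```

```text
b 0.06 turn [ 0.0019 -0.0019 -0.0008] shift mm [ 23.5 -52.   78.4] t 1.3 pos [ 0.4937 -0.0451  0.2269] F [ 0.44  0.12 -0.76] w 0.0029 q [ 0.66 -0.11 -0.6   1.99 -0.12  0.98 -1.39]
b 0.015 turn [ 0.0019 -0.0019 -0.0008] shift mm [ 23.4 -52.1 123.4] t 1.3 pos [ 0.4937 -0.0451  0.2269] F [ 0.44  0.12 -0.76] w 0.0029 q [ 0.66 -0.11 -0.6   1.99 -0.12  0.98 -1.39]
```

Request:
jog_arm(
  plan=[
    [0,0,0,8,-18,5,-1],
    [0,0,0,16,-36,20,-1],
    [0,0,0,23,-51,50,-1],
    [0,0,0,23,-52,85,-1],
    [0,0,0,23,-52,105,-1],
    [0,0,0,23,-52,113,-1],
    [0,0,0,23,-52,113,-1],
    [0,0,0,23,-52,113,-1],
  ],
)

```text
time: 2.1
ee_pos: [0.5415, 0.008, 0.1247]
eef_rot: [0.991, 0.034, 0.131, -0.004]
ft_force: [0.1, 1.1, 0.5]
width: 0.0001
grip_force: 0.0
```

```bash
python3 go.py b0
python3 - <<'E'
from bench import camera
import cv2,numpy as np
t=camera("top")["image"][190:310,270:470];s=camera("side")["image"][150:290,250:450]
cv2.imwrite("pics/a.png",np.vstack([cv2.resize(t,(500,300)),cv2.resize(s[:120],(500,300))])[...,::-1])
E
```

```text
b 0.0 turn [ 0.0015 -0.0015 -0.0001] shift mm [ 0.4 -2.2 26.4] t 2.1 pos [0.5415 0.008  0.1247] F [0.06 1.1  0.51] w 0.0001 q [ 0.57  0.14 -0.7   2.01  0.15  0.76 -1.72]
```

View pics/a.png

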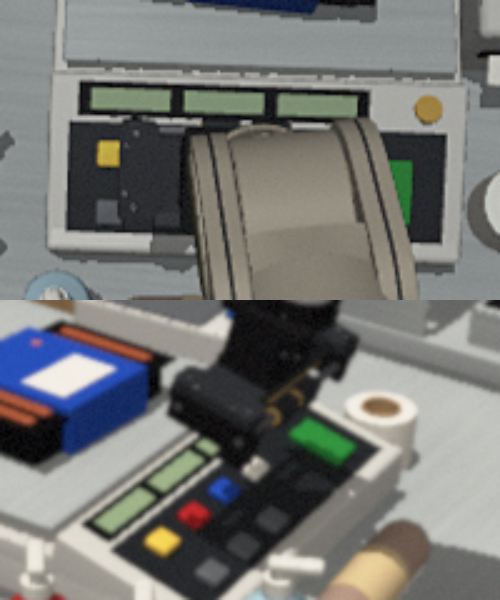

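The crop shows the fingertips hanging over the blue key, at about (225,490), with the other keys clear. I'll descend to about 4 mm above it.

Request:
jog_arm(
  plan=[
    [0,0,0,0,-2,6,-1],
    [0,0,0,0,-2,12,-1],
    [0,0,0,0,-2,18,-1],
    [0,0,0,0,-2,22,-1],
    [0,0,0,0,-2,22,-1],
    [0,0,0,0,-2,22,-1],
    [0,0,0,0,-2,22,-1],
  ],
)

```text
time: 2.9
ee_pos: [0.5468, 0.0104, 0.1027]
eef_rot: [0.991, 0.035, 0.131, -0.004]
ft_force: [-0.2, 0.2, -0.0]
width: 0.0003
grip_force: 0.0
```

```bash
python3 go.py b0
```

```text
b 0.0 turn [ 0.0013 -0.0007  0.    ] shift mm [ 0.9 -0.1  3.7] t 2.9 pos [0.5468 0.0104 0.1027] F [-0.18  0.23 -0.04] w 0.0003 q [ 0.54  0.18 -0.69  2.02  0.2   0.72 -1.76]
```

Request:
jog_arm(
  plan=[
    [0,0,0,1,0,1,-1],
    [0,0,0,1,0,2,-1],
    [0,0,0,1,0,3,-1],
    [0,0,0,1,0,4,-1],
    [0,0,0,1,0,5,-1],
    [0,0,0,1,0,6,-1],
    [0,0,0,1,0,6,-1],
    [0,0,0,1,0,6,-1],
  ],
)

```text
time: 3.7
ee_pos: [0.5494, 0.0105, 0.0972]
eef_rot: [0.991, 0.035, 0.131, -0.004]
ft_force: [-0.4, -0.5, 4.5]
width: 0.0004
grip_force: 1.9
```

```bash
python3 go.py b0
```

```text
b 0.0 turn [ 0.0014 -0.0009  0.    ] shift mm [-0.2 -0.2 -2.3] t 3.7 pos [0.5494 0.0105 0.0972] F [-0.35 -0.48  4.5 ] w 0.0004 q [ 0.53  0.2  -0.69  2.02  0.22  0.71 -1.78]
```

Request:
jog_arm(
  plan=[
    [0,0,0,0,0,0.7,-1],
    [0,0,0,0,0,1.5,-1],
    [0,0,0,0,0,1.5,-1],
    [0,0,0,0,0,1.5,-1],
  ],
)

```text
time: 4.1
ee_pos: [0.5498, 0.0105, 0.0957]
eef_rot: [0.991, 0.034, 0.131, -0.004]
ft_force: [-2.1, 0.6, 5.3]
width: 0.0002
grip_force: 3.0
```

```bash
python3 go.py b0
```

```text
b 0.0 turn [ 0.0015 -0.0009 -0.    ] shift mm [-0.2 -0.2 -3.8] t 4.1 pos [0.5498 0.0105 0.0957] F [-2.14  0.62  5.26] w 0.0002 q [ 0.53  0.2  -0.69  2.02  0.22  0.71 -1.78]
```

Request:
jog_arm(
  plan=[
    [0,0,0,0,0,0.6,-1],
    [0,0,0,0,0,0.6,-1],
    [0,0,0,0,0,0.6,-1],
  ],
)

```text
time: 4.4
ee_pos: [0.5499, 0.0106, 0.0956]
eef_rot: [0.991, 0.035, 0.131, -0.004]
ft_force: [-7.3, -0.4, 14.2]
width: 0.0004
grip_force: 7.6
```

```bash
python3 go.py b0
```

```text
b 0.0 turn [ 0.0019 -0.0007  0.0001] shift mm [-0.3 -0.2 -4. ] t 4.4 pos [0.5499 0.0106 0.0956] F [-7.32 -0.4  14.24] w 0.0004 q [ 0.53  0.2  -0.69  2.02  0.22  0.71 -1.78]
```

The key has bottomed. Now I'll retract and move over the print key.

Request:
jog_arm(
  plan=[
    [0,0,0,0,0,-3,-1],
    [0,0,0,0,0,-12,-1],
    [0,0,0,0,0,-30,-1],
    [0,0,0,0,0,-45,-1],
    [0,0,0,0,15,-50,-1],
    [0,0,0,0,45,-50,-1],
    [0,0,0,0,80,-50,-1],
    [0,0,0,0,110,-50,-1],
    [0,0,0,0,130,-50,-1],
    [0,0,0,0,138,-50,-1],
    [0,0,0,0,138,-50,-1],
    [0,0,0,0,138,-50,-1],
  ],
)

```text
time: 5.6
ee_pos: [0.5464, -0.1265, 0.1434]
eef_rot: [0.991, 0.035, 0.131, -0.004]
ft_force: [-0.6, 0.3, -0.3]
width: 0.0007
grip_force: 0.0
```

```bash
python3 go.py g5
```

```text
g 0.005 turn [ 0.0004 -0.0002  0.0011] shift mm [-25.1   1.4  40.6] t 5.6 pos [ 0.5464 -0.1265  0.1434] F [-0.63  0.28 -0.27] w 0.0007 q [ 0.76  0.16 -0.61  1.94  0.04  0.82 -1.36]
```

Request:
jog_arm(
  plan=[
    [0,0,0,-12,1,0,-1],
    [0,0,0,-25,1,5,-1],
    [0,0,0,-25,1,18,-1],
    [0,0,0,-25,1,30,-1],
    [0,0,0,-25,1,38,-1],
    [0,0,0,-25,1,40,-1],
    [0,0,0,-25,1,40,-1],
    [0,0,0,-25,1,40,-1],
  ],
)

```text
time: 6.4
ee_pos: [0.5331, -0.1298, 0.0985]
eef_rot: [0.991, 0.035, 0.131, -0.004]
ft_force: [-0.1, -0.7, -0.1]
width: 0.0002
grip_force: 0.0
```

```bash
python3 go.py g0
```

```text
g 0.0 turn [ 0.0011 -0.0009  0.0002] shift mm [-0.5 -0.9  5.8] t 6.4 pos [ 0.5331 -0.1298  0.0985] F [-0.14 -0.68 -0.08] w 0.0002 q [ 0.76  0.19 -0.6   2.01  0.07  0.71 -1.37]
```

Request:
jog_arm(
  plan=[
    [0,0,0,0,0,2,-1],
    [0,0,0,0,0,4,-1],
    [0,0,0,0,0,5,-1],
    [0,0,0,0,0,6,-1],
    [0,0,0,0,0,7,-1],
    [0,0,0,0,0,8,-1],
    [0,0,0,0,0,8.5,-1],
    [0,0,0,0,0,8.5,-1],
    [0,0,0,0,0,8.5,-1],
  ],
)

```text
time: 7.3
ee_pos: [0.5351, -0.1299, 0.0902]
eef_rot: [0.991, 0.035, 0.131, -0.004]
ft_force: [-0.9, -0.6, 4.0]
width: 0.0005
grip_force: 2.0
```

```bash
python3 go.py g0
```

```text
g 0.0 turn [ 0.0015 -0.0007  0.    ] shift mm [-0.2 -1.1 -2.8] t 7.3 pos [ 0.5351 -0.1299  0.0902] F [-0.86 -0.6   3.96] w 0.0005 q [ 0.75  0.21 -0.59  2.02  0.08  0.7  -1.38]
```

Request:
jog_arm(
  plan=[
    [0,0,0,0,0,0.7,-1],
    [0,0,0,0,0,1.4,-1],
    [0,0,0,0,0,1.4,-1],
    [0,0,0,0,0,1.4,-1],
  ],
)

```text
time: 7.7
ee_pos: [0.5354, -0.1298, 0.0891]
eef_rot: [0.991, 0.035, 0.131, -0.004]
ft_force: [-4.1, -0.4, 9.0]
width: 0.0005
grip_force: 5.3
```

```bash
python3 go.py g0
```

```text
g 0.0 turn [ 0.0016 -0.0006  0.0001] shift mm [-0.2 -1.  -3.9] t 7.7 pos [ 0.5354 -0.1298  0.0891] F [-4.07 -0.44  8.97] w 0.0005 q [ 0.75  0.21 -0.59  2.02  0.09  0.7  -1.38]
```

The print key has bottomed too. Raising the hand.

Request:
jog_arm(
  plan=[
    [0,0,0,0,0,-3,-1],
    [0,0,0,0,0,-15,-1],
    [0,0,0,0,0,-40,-1],
    [0,0,0,0,0,-70,-1],
    [0,0,0,0,0,-100,-1],
    [0,0,0,0,0,-130,-1],
    [0,0,0,0,0,-155,-1],
    [0,0,0,0,0,-170,-1],
    [0,0,0,0,0,-175,-1],
    [0,0,0,0,0,-175,-1],
    [0,0,0,0,0,-175,-1],
    [0,0,0,0,0,-175,-1],
  ],
)

```text
time: 8.9
ee_pos: [0.4897, -0.1324, 0.2567]
eef_rot: [0.991, 0.035, 0.13, -0.004]
ft_force: [0.5, 0.6, 0.1]
width: 0.0003
grip_force: 0.0
```

```bash
python3 go.py g0
python3 - <<'E'
from bench import camera
import cv2
cv2.imwrite("pics/end.png",camera("side")["image"][...,::-1])
E
```

```text
g 0.0 turn [0.0002 0.0009 0.    ] shift mm [  0.8  -0.5 169.8] t 8.9 pos [ 0.4897 -0.1324  0.2567] F [0.49 0.62 0.11] w 0.0003 q [ 0.85 -0.09 -0.58  1.91 -0.16  1.06 -1.18]
```

View pics/end.png

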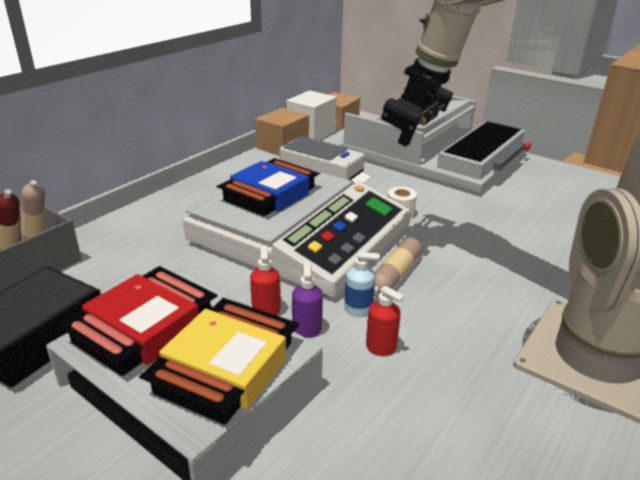

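The hand is raised at about (405,130), well clear of the keys, and the goods look unmoved.

```bash
python3 -c "
from bench import order
print(order.close_job())"
```

```text
the job is handed in; nothing more can be done
None
```

The blue pack was on the scale, so I pressed the blue preset key and then the green print key, each fully down (peak readings about 16 N and 10 N), touched no other key, raised the hand clear and handed the job in at about 9 s.

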